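# Stop the juicer, feed the carrot through its flap, run it slow

### The job

The juicer is running in reverse, with its blue key down. First stop it with the red key; only then take the carrot from the chopping board and push it endways along the feed tray through the sprung flap until all of it has slid down inside and the flap has swung shut behind it; then set the juicer to slow with the green key, so that at the end only the green key is down. Never open the flap while a key other than red is down, and leave the tumbler, bottle, tins, mug, pepper mill and garlic where they stand.

Things in the scene. Friction and masses are not known exactly. Their poses are not given: they have to be found in the camera images.
- juicer: white slow juicer, fixed. Origin: centre of its underside; z up, x to its back (spout in front), y to its left (feed tray). Body 206 x 222 mm, deck 165 mm high; motor pod to y = -150 mm, drip tray to x = -190 mm. A clear hood 212 mm high, 74 mm wide, covers the feed channel (x = 45, y = -98 to 110 mm). On the deck four keys in a row, left to right: red, green, yellow, blue
- key_red_top (a point): centre of the top face of the red key (stop; white square mark), a red plastic key cap 52 mm deep (juicer x) by 34 mm wide (juicer y), at juicer (-50, +63) mm. Its top stands 187 mm above the worktop when up and 175 mm when latched down
- key_red (a joint): travel of the red key, m: 0 = up, about 0.012 = latched down, 0.017 = pressed to its stop. The keys are interlocked: pressing one to its stop (about 5 N at most, then it clicks over) latches it when let go and makes the key that was down spring up; pressed less than 13 mm it springs back
- key_green_top (a point): centre of the top face of the green key (slow run; one white dot), a green plastic key cap 52 mm deep (juicer x) by 34 mm wide (juicer y), at juicer (-50, +21) mm. Its top stands 187 mm above the worktop when up and 175 mm when latched down
- key_green (a joint): travel of the green key, m: 0 = up, about 0.012 = latched down, 0.017 = pressed to its stop. The keys are interlocked: pressing one to its stop (about 5 N at most, then it clicks over) latches it when let go and makes the key that was down spring up; pressed less than 13 mm it springs back
- key_yellow_top (a point): centre of the top face of the yellow key (fast run; two white dots), a yellow plastic key cap 52 mm deep (juicer x) by 34 mm wide (juicer y), at juicer (-50, -21) mm. Its top stands 187 mm above the worktop when up and 175 mm when latched down
- key_yellow (a joint): travel of the yellow key, m: 0 = up, about 0.012 = latched down, 0.017 = pressed to its stop. The keys are interlocked: pressing one to its stop (about 5 N at most, then it clicks over) latches it when let go and makes the key that was down spring up; pressed less than 13 mm it springs back
- key_blue_top (a point): centre of the top face of the blue key (reverse; white ring mark), a blue plastic key cap 52 mm deep (juicer x) by 34 mm wide (juicer y), at juicer (-50, -63) mm. Its top stands 187 mm above the worktop when up and 175 mm when latched down
- key_blue (a joint): travel of the blue key, m: 0 = up, about 0.012 = latched down, 0.017 = pressed to its stop. The keys are interlocked: pressing one to its stop (about 5 N at most, then it clicks over) latches it when let go and makes the key that was down spring up; pressed less than 13 mm it springs back
- feed_tray (a point): middle of the floor of the level steel feed tray, 150 mm above the worktop, at juicer (45, 195) mm; juicer axes. The tray runs along juicer y from the mouth (y = 110 mm) to its open left end (y = 281 mm); 72 mm clear between side lips that stand only 6 mm above its floor
- feed_mouth (a point): middle of the sill of the mouth, at juicer (45, 104, 150) mm, under the black flap. Mouth 61 mm wide, 52 mm high, steel lintel. Right behind the sill a polished steel chute drops at 38 degrees inside (to -y), 200 mm long: a thing pushed in beyond its centre of mass tips over and slides down by itself
- flap (a joint): opening of the black sprung flap (58 x 52 mm) in the mouth, hinged at its upper edge, rad: 0 = shut (hanging upright), grows as it is pushed inwards (to juicer -y), 1.45 at most. A very weak spring (about 0.2 N at its lower edge) shuts it
- carrot_center (a point): centre of the orange carrot, half-way along and up; 196 mm long, 35 mm across near its thick end, tapering to a point, about 72 g, loose on the chopping board. Its y axis runs along it to the pointed end (thick end at -y); its centre of mass lies 24 mm from the centre towards the thick end, where it is about 28 mm across
- board: wooden chopping board, fixed, 210 (x) x 300 (y) x 22 mm; origin at the centre of its underside
- tumbler: clear glass tumbler, 80 mm across, 91 mm high, on the drip tray under the spout; origin at the centre of its underside
- syrup_bottle: dark brown bottle with a white cap, 74 mm across, 211 mm high; origin at the centre of its underside
- tomato_tin: tall food tin, 75 mm across, 110 mm high; origin at the centre of its underside
- mug: white mug, 88 mm across, 127 mm with its handle, 95 mm high; origin at the centre of its underside
- pepper_mill: pepper mill with a black head, 41 mm across, 112 mm high; origin at the centre of its underside
- tuna_tin: flat food tin, 86 mm across, 40 mm high; origin at the centre of its underside
- garlic: garlic bulb, 56 mm, on the chopping board; origin at the centre of its underside

How it is judged (in metres and radians):
On the way, in this order (a step that is already met when the one before it is completed fails the run):
1. the red key is latched down and every other key is up, with the carrot not yet in the mouth (value of joint key_red above 0.009 m and value of joint each of key_green, key_yellow, key_blue below 0.003 m and y of carrot_center in the frame of juicer above 0.2 m), for 0.2 s.
2. the whole carrot lies inside the juicer with the flap shut behind it, the red key still the only one down (value of joint key_red above 0.009 m and value of joint each of key_green, key_yellow, key_blue below 0.003 m and y of carrot_center in the frame of juicer between -0.1 and 0.03 m and x of carrot_center in the frame of juicer between 0.012 and 0.078 m and z of carrot_center in the frame of juicer below 0.14 m and value of joint flap below 0.12 rad), for 0.2 s.
At the end, for the whole second after the job is handed in: The green key is latched down (more than 9 mm) and the red, yellow and blue keys are up (less than 3 mm); the whole carrot lies inside the juicer's feed channel, its centre at least 74 mm beyond the flap, and the flap is shut to within 0.12 rad (value of joint key_green above 0.009 m and value of joint each of key_red, key_yellow, key_blue below 0.003 m and y of carrot_center in the frame of juicer between -0.1 and 0.03 m and x of carrot_center in the frame of juicer between 0.012 and 0.078 m and z of carrot_center in the frame of juicer below 0.14 m and value of joint flap below 0.12 rad); the robot touches nothing.
It fails at once if the flap is opened while a run key (green, yellow or blue) is down (value of joint flap above 0.2 rad and value of joint any of key_green, key_yellow, key_blue above 0.009 m).
It fails at once if a bystander (tumbler, bottle, tins, mug, pepper mill, garlic) is shifted by more than 30 mm or tipped over (distance of any of tumbler, syrup_bottle, tomato_tin, mug, pepper_mill, tuna_tin, garlic from where it was at the start of the episode above 0.03 m or angle between any of tumbler, syrup_bottle, tomato_tin, mug, pepper_mill, tuna_tin's own z axis and vertical above 0.4 rad).
It also fails if it takes over 61 s, if anything falls off the work surface, if the arm or the gripper's body presses on something with over 40 N, if the wrist force passes 120 N, or if a joint passes its speed limit or range.

### The arm

A 7-joint arm with a two-finger parallel gripper is mounted at the origin on a cart in front of the work surface, level with it; the furniture and walls round the work are solid. World frame = base frame: x ahead of the robot, y to its left, z up, the work surface at z = 0. Lengths are in mm, angles in rad, forces in N, time in s.
With the tool pointing down it reaches from about 350 to 900 mm from the base axis. Payload 7.2 kg.
Tool frame: the origin (TCP) lies midway between the tips of the shut fingers; the grasp point (between the pads) lies 19 mm behind it (arm.pinch_z is the distance from the TCP to the grasp point, in mm); z points along the fingers, y is the line along which they close (so a half turn about z gives the same grasp; the last joint's range is limited). The gripper opens to 88 mm and grips with 3 to 60 N. Pads are 20 mm wide; open, the fingers measure 115 mm over their backs; the gripper's body (75 mm by 178 mm) begins 61 mm behind the grasp point.
Start: joints at [1.076, 0.411, -0.013, 1.596, 0.006, 1.134, -0.082], TCP at [258.714, -568.943, 222.653] pointing down, gripper open.
Joint ranges: [-2.95, 2.95], [-0.29, 1.99], [-1.47, 1.44], [0.14, 2.54], [-1.03, 4.17], [0.13, 1.85], [-2.86, 2.86]. Speed limits (rad/s): [2.39, 2.39, 3.01, 3.01, 3.14, 3.14, 3.14].

### API

Orientations are given as a 3x3 rotation matrix whose columns are the frame's x, y, z axes.
In Python, from bench import arm gives the robot as it stands.
- The arm moves only by the tool carry_out, never from a script. Its argument "deltas" is a list of rows, each a list of 7 numbers: the turn, a rotation vector about the world's x, y, z in rad, then the shift along the world's x, y, z in cm, then the opening, from 0 (shut) to 1 (fully open). In form: [[ax, ay, az, tx, ty, tz, gripper], ...]. A call has exactly 8 rows; each row is the pose to reach, as a shift and turn from the pose commanded when the call began; what a row does not reach only later rows make up. A row lasts 1/8 s, in which the tool goes at most 62.5 mm and 10.7 degrees, less where a joint would pass 70% of its speed; a pose out of reach is approached as far as the arm can. A call with a gripper value outside its range is refused whole. The fingers move at their own pace and stop on an object; "squeeze" is the grip in N (left out, the last holds). Time passes only in rows, so rows that repeat a pose let the fingers close, or fill a call up. It gives the time, the measured TCP pose, the force, the opening and the grip force at its end, in the units of the state.
- arm.get_state(): the state, without advancing time (a new reading comes with each control period).
- arm.capture(name): name is "side" or "top" or "wrist"; returns the picture (384x512x3 uint8, red, green, blue); there is no depth.
- arm.camera_info(name): a dict with "vfov" (degrees; the focal length in pixels is half the picture's height over the tangent of half this angle, whatever the lens; pixels are square), "cx", "cy" (the principal point, pixels), "extrinsics" (4x4, takes a point from camera to world coordinates); the wrist camera has in their place "T_tool_cam" (4x4, takes a point from camera to tool coordinates, whose origin is the TCP and whose axes are the flange's). Camera axes: x right, y down, z forward; pixel columns grow to the right and rows downward; lengths in mm; the calibration is good to about 2 mm. A picture is of the moment at which its call begins: read the wrist's pose just before it. camera_info takes no time and is no camera call.
- arm.sign_off(): hands the job in; it is judged then, once.
The state is a dict: "time_s": time; "q": joint angles; "joint_velocities": joint speeds; "effort": joint torques, N m; "eef_pos": TCP position; "orientation": TCP orientation; "force": force on the tool from outside, world axes, zero at the start; "moment": the same for the moment, N m; "gripper_width": finger opening in mm; "finger_force": force on a finger pad.
Only numpy, scipy, OpenCV 4.12 (cv2) and the standard library are available. Lean on these libraries where they do the work, as an engineer would, in place of code of your own. Each camera call takes 0.05 s, during which the arm holds its last target. There are 200 camera calls.

## Working session

There is one attempt and no reset: what is moved stays moved. The work goes in short steps, Python scripts to look and compute and a tool call to move; the robot and the scene stay as the last step left them, time stands still between calls to the robot, and variables do not carry over. Pictures are saved under pics/ and viewed, at most 10 in all, crops included, and the job is handed in when it is done.

Besides the shell and the picture viewer there is one more tool, called after ">>>" as name(argument=value, ...), one argument or row to a line, values as JSON. carry_out: Moves the arm, as the interface text tells. Its arguments: {"type":"object","properties":{"deltas":{"type":"array"},"squeeze":{"type":"number"}},"required":["deltas"]}

```bash
mkdir -p pics; ls; python3 - <<'E'
from bench import arm
import cv2,numpy as np
np.set_printoptions(precision=3,suppress=True)
for n in("side","top"):
    cv2.imwrite(f"pics/{n}0.png",arm.capture(n)[:,:,::-1]); print(arm.camera_info(n))
print(arm.camera_info("wrist"),arm.pinch_z)
s=arm.get_state();print(s["time_s"],s["orientation"],s["force"])
E
```

```text
pics
{'vfov': 43.39776172464934, 'cx': 253.55245451033483, 'cy': 200.0858080139404, 'extrinsics': array([[    0.992,    -0.074,     0.106,   365.738],
       [   -0.13 ,    -0.591,     0.796, -1328.57 ],
       [    0.004,    -0.803,    -0.596,  1099.914],
       [    0.   ,     0.   ,     0.   ,     1.   ]])}
{'vfov': 46.18547681402282, 'cx': 257.34996083043126, 'cy': 194.70884611721686, 'extrinsics': array([[   0.149,   -0.966,    0.212,  250.719],
       [  -0.989,   -0.146,    0.026,  -87.901],
       [   0.006,   -0.214,   -0.977, 1543.099],
       [   0.   ,    0.   ,    0.   ,    1.   ]])}
{'vfov': 64.08449421469435, 'cx': 257.98927327777557, 'cy': 190.42364082871197, 'T_tool_cam': array([[   0.   ,   -0.955,   -0.298,   81.583],
       [   1.   ,    0.   ,    0.   ,   -1.284],
       [   0.   ,   -0.298,    0.955, -162.957],
       [   0.   ,    0.   ,    0.   ,    1.   ]])} 18.700000000000003
0.1 [[ 0.91   0.414 -0.001]
 [ 0.414 -0.91   0.001]
 [-0.    -0.001 -1.   ]] [0.382 0.016 0.547]
```

View pics/side0.png

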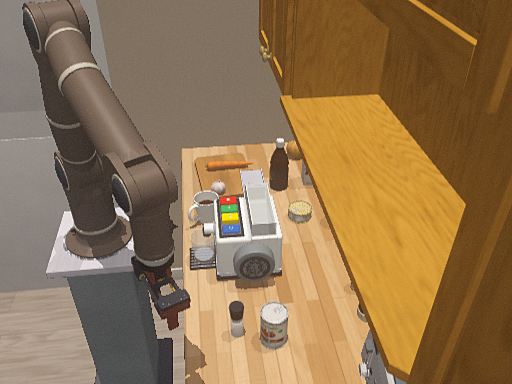

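View pics/top0.png

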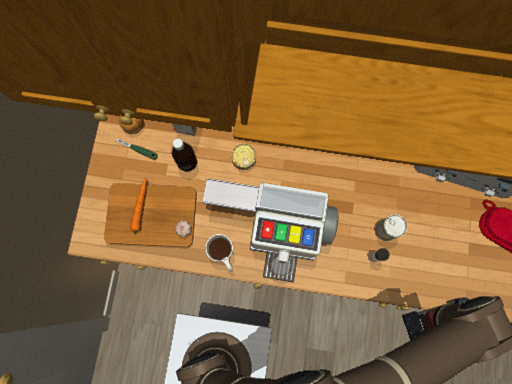

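Side: keys at about (228,200)–(231,229), carrot at (230,165). Top: keys red (268,230) to blue (309,237), carrot from (135,230) to (145,180), mug (219,249), tray (230,195), bottle (183,155), garlic (183,228).

```bash
cat > h.py <<'E'
from bench import arm
import cv2,numpy as np
np.set_printoptions(precision=1,suppress=True)
def cam(n,s=None):
    c=arm.camera_info(n); f=192/np.tan(np.radians(c["vfov"]/2))
    if n=="wrist":
        T=np.eye(4);T[:3,:3]=s["orientation"];T[:3,3]=s["eef_pos"];T=T@c["T_tool_cam"]
    else: T=c["extrinsics"]
    return f,c["cx"],c["cy"],np.array(T)
def ray(C,u,v):
    f,cx,cy,T=C; return T[:3,3],T[:3,:3]@np.array([(u-cx)/f,(v-cy)/f,1])
def onz(C,u,v,z):
    o,d=ray(C,u,v); return o+d*(z-o[2])/d[2]
def proj(C,p):
    f,cx,cy,T=C; q=T[:3,:3].T@(np.array(p)-T[:3,3]); return np.array([cx+f*q[0]/q[2],cy+f*q[1]/q[2]])
def tri(C1,p1,C2,p2):
    o1,d1=ray(C1,*p1);o2,d2=ray(C2,*p2)
    t=np.linalg.lstsq(np.c_[d1,-d2],o2-o1,rcond=None)[0]
    a=o1+d1*t[0];b=o2+d2*t[1];return (a+b)/2,np.linalg.norm(a-b)
def blobs(img,lo,hi,amin=20):
    m=cv2.inRange(cv2.cvtColor(img,cv2.COLOR_RGB2HSV),np.array(lo),np.array(hi))
    n,l,s,c=cv2.connectedComponentsWithStats(m)
    return [(s[i],c[i],l==i) for i in range(1,n) if s[i,4]>=amin]
HUE=dict(red=(0,200,120,3,255,255),green=(50,120,80,75,255,255),yellow=(25,200,150,33,255,255),blue=(100,150,100,120,255,255),carrot=(6,200,150,15,255,255))
E
python3 - <<'E'
from h import *
I={n:cv2.imread(f"pics/{n}0.png")[:,:,::-1].copy() for n in("side","top")}
R=dict(side=(190,280,140,260),top=(95,330,150,260))
for n in I:
    C=cam(n);u0,u1,v0,v1=R[n]
    for k,h in HUE.items():
        for s,c,m in blobs(I[n][v0:v1,u0:u1].copy(),h[:3],h[3:],25):
            c=c+[u0,v0]; z=dict(blue=175,carrot=38).get(k,187)
            print(n,k,s,c,onz(C,*c,z))
            if k=="carrot":
                ys,xs=np.nonzero(m); P=np.array([onz(C,x+u0,y+v0,38)[:2] for x,y in zip(xs,ys)])
                d=cv2.fitLine(P.astype(np.float32),cv2.DIST_L2,0,.01,.01).ravel(); t=(P-d[2:])@d[:2]
                print(d,d[2:]+d[:2]*t.min(),d[2:]+d[:2]*t.max())
T=cam("top")
for nm,u,v,z in [("mug",219,249,95),("garlic",183,228,60),("bottle",183,150,211),("tuna",243,156,40),("trayL",206,180,156),("trayL2",204,203,156)]: print(nm,onz(T,u,v,z))
E
python3 -c "
import cv2
a=cv2.imread('pics/top0.png')[140:290,95:345]
cv2.imwrite('pics/topc.png',cv2.resize(a,None,fx=3.2,fy=3.2,interpolation=cv2.INTER_CUBIC))"
```

```text
side red [33 57 11  7 27] [229.6 200.6] [ 453.  -102.3  187. ]
side green [ 31  65  16   8 101] [228.6 208.3] [ 446.5 -142.3  187. ]
side yellow [ 32  73  17   8 111] [229.4 216.5] [ 445.2 -183.   187. ]
side blue [33 85 17  8 80] [230.8 228.2] [ 445.3 -224.2  175. ]
top red [166  71  13  18 147] [267.2 229.4] [443.4 -97.6 187. ]
top green [180  73  13  18 180] [280.7 231.7] [ 442.5 -139.1  187. ]
top yellow [194  75  12  18 161] [294.5 234. ] [ 441.9 -181.2  187. ]
top blue [207  79  12  17 147] [307.7 236.7] [ 441.1 -222.9  175. ]
top carrot [ 35  28  16  53 325] [137.9 207.8] [471.8 346.1  38. ]
[  1.   -0.  472.1 346.1] [395.6 347. ] [577.9 344.9]
mug [370.7  45.5  95. ]
garlic [424.2 178.2  60. ]
bottle [645.6 195.7 211. ]
tuna [706.2  21.7  40. ]
trayL [574.8 117.  156. ]
trayL2 [500.6 110.4 156. ]
```

View pics/topc.png

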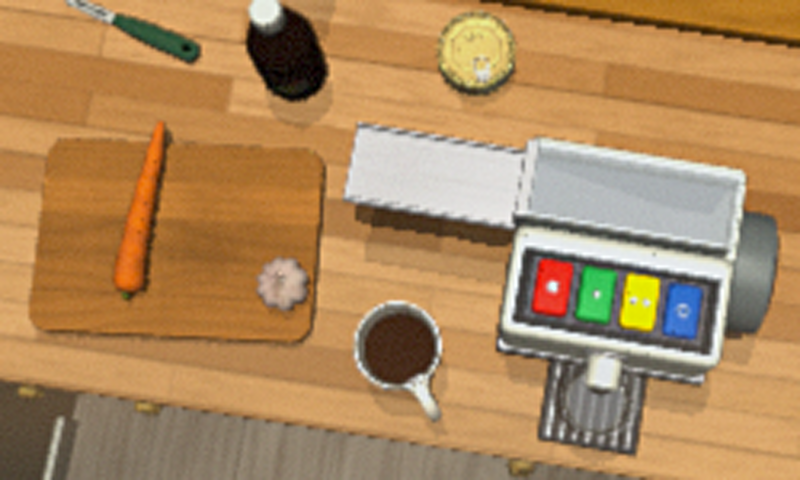

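Juicer yaw ≈ -1°, origin ≈ (492,-161); the tray end matches its expected position. I'll move above the red key with the fingers shut and closing across the key's depth.

>>> carry_out(
  deltas=[
    [0,0,0.14,2.0,5.5,0.5,0],
    [0,0,0.29,4.5,11.5,0.5,0],
    [0,0,0.43,7,17.5,0.5,0],
    [0,0,0.57,9.3,23.5,0.5,0],
    [0,0,0.72,11.6,29.5,0.5,0],
    [0,0,0.86,14,35.5,0.5,0],
    [0,0,1.0,16.2,41.5,0.5,0],
    [0,0,1.13,18.4,47.1,0.5,0],
  ],
  squeeze=20,
)

```text
time_s: 1.1
eef_pos: [439.4, -105.1, 227.7]
orientation: [[0.01, 1.0, 0.0], [1.0, -0.01, -0.0], [-0.0, 0.0, -1.0]]
force: [1.4, 0.2, 0.0]
gripper_width: 11.2
finger_force: 0.0
```

>>> carry_out(
  deltas=[
    [0,0,0,0,0,0,0],
    [0,0,0,0,0,0,0],
    [0,0,0,0,0,0,0],
    [0,0,0,0,0,0,0],
    [0,0,0,0,0,-1,0],
    [0,0,0,0,0,-2,0],
    [0,0,0,0,0,-2.5,0],
    [0,0,0,0,0,-2.5,0],
  ],
)

```text
time_s: 2.1
eef_pos: [438.9, -106.9, 202.1]
orientation: [[0.014, 1.0, -0.001], [1.0, -0.014, 0.0], [0.0, -0.001, -1.0]]
force: [-0.4, 0.2, -0.5]
gripper_width: 0.5
finger_force: 0.0
```

```bash
python3 - <<'E'
from h import *
s=arm.get_state();print(s["time_s"],s["eef_pos"],s["orientation"],s["force"],s["gripper_width"])
im=arm.capture("wrist");cv2.imwrite("pics/w1.png",im[:,:,::-1])
C=cam("wrist",s)
for k in("red","green","yellow","blue"):
    h=HUE[k]
    for st,c,m in blobs(im,h[:3],h[3:],300): print(k,st,c,onz(C,*c,175 if k=="blue" else 187))
E
```

```text
2.1 [ 438.9 -106.9  202.1] [[ 0.  1. -0.]
 [ 1. -0.  0.]
 [ 0. -0. -1.]] [-0.4  0.2 -0.5] 0.5265462495734008
red [ 228  189   80   49 2639] [270.4 208.8] [445.7 -91.4 187. ]
green [280 250  20  23 353] [290.9 259.7] [ 459.  -127.1  187. ]
```

View pics/w1.png

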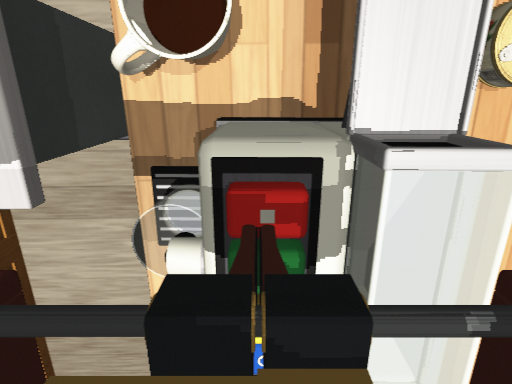

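The wrist view shows the red key's white mark at (267,216) and the fingers about 9 mm short of it in y. I'll correct that and press.

>>> carry_out(
  deltas=[
    [0,0,0,0.45,0.95,0,0],
    [0,0,0,0.45,0.95,-0.8,0],
    [0,0,0,0.45,0.95,-1.6,0],
    [0,0,0,0.45,0.95,-2.2,0],
    [0,0,0,0.45,0.95,-2.8,0],
    [0,0,0,0.45,0.95,-3.2,0],
    [0,0,0,0.45,0.95,-3.3,0],
    [0,0,0,0.45,0.95,-3.3,0],
  ],
)

```text
time_s: 3.15
eef_pos: [443.8, -97.3, 170.3]
orientation: [[0.014, 1.0, 0.0], [1.0, -0.014, -0.0], [-0.0, 0.0, -1.0]]
force: [-3.3, 2.1, 10.4]
gripper_width: 0.9
finger_force: 5.3
```

Red is at its stop (170.3 mm, 10 N). I'll lift and swing toward the carrot, turning -90°.

>>> carry_out(
  deltas=[
    [0,0,0,0,0,2,0],
    [0,0,0,0,0,5,0],
    [0,0,-0.15,0.5,5,8,0],
    [0,0,-0.32,1.2,11,8,0],
    [0,0,-0.48,2.0,17,8,0.2],
    [0,0,-0.65,2.8,22.5,8,0.6],
    [0,0,-0.81,3.6,28,8,0.6],
    [0,0,-0.98,4.5,33,8,0.6],
  ],
)

```text
time_s: 4.15
eef_pos: [486.4, 214.0, 249.4]
orientation: [[0.812, 0.584, -0.0], [0.584, -0.812, -0.001], [-0.001, 0.001, -1.0]]
force: [0.2, -0.1, 0.2]
gripper_width: 36.8
finger_force: 0.0
```

>>> carry_out(
  deltas=[
    [0,0,-0.15,1,5,0,0.6],
    [0,0,-0.3,1.5,8,-2,0.6],
    [0,0,-0.45,2,10,-4,0.6],
    [0,0,-0.6,2,11.5,-4,0.6],
    [0,0,-0.6,2,11.5,-4,0.6],
    [0,0,-0.6,2,11.5,-4,0.6],
    [0,0,-0.6,2,11.5,-4,0.6],
    [0,0,-0.6,2,11.5,-4,0.6],
  ],
)

```text
time_s: 5.15
eef_pos: [506.5, 327.5, 210.1]
orientation: [[1.0, 0.03, 0.001], [0.03, -1.0, 0.0], [0.001, 0.0, -1.0]]
force: [-0.5, 0.6, -0.3]
gripper_width: 52.5
finger_force: 0.0
```

```bash
cat > keys.py <<'E'
from h import *
im=arm.capture("side");C=cam("side");u0,u1,v0,v1=190,280,180,260
for k in("red","green","yellow","blue"):
    h=HUE[k]
    for s,c,m in blobs(im[v0:v1,u0:u1].copy(),h[:3],h[3:],15): print(k,s,c+[u0,v0])
E
python3 keys.py; python3 - <<'E'
from h import *
s=arm.get_state();print(s["time_s"],s["eef_pos"],s["orientation"],s["force"],s["gripper_width"])
im=arm.capture("wrist");cv2.imwrite("pics/w2.png",im[:,:,::-1]);C=cam("wrist",s)
h=HUE["carrot"]
for st,c,m in blobs(im,h[:3],h[3:],300):
    ys,xs=np.nonzero(m);print(st,c)
    P=np.array([onz(C,x,y,35)[:2] for x,y in zip(xs,ys)])
    d=cv2.fitLine(P.astype(np.float32),cv2.DIST_L2,0,.01,.01).ravel(); t=(P-d[2:])@d[:2];w=(P-d[2:])@[-d[1],d[0]]
    print(d,d[2:]+d[:2]*t.min(),d[2:]+d[:2]*t.max())
    for a in np.linspace(t.min()+5,t.max()-5,10):
        q=abs(t-a)<2; print(a,d[2:]+d[:2]*a,w[q].min(),w[q].max())
E
```

```text
red [31 21  6  4 18] [223.2 202.4]
red [37 20  9  4 22] [231.7 201.5]
green [31 25 16  8 99] [228.7 208.4]
yellow [ 32  33  17   8 111] [229.4 216.5]
blue [33 42 17  7 83] [230.7 225.1]
5.2 [506.4 327.7 210. ] [[ 1.  0.  0.]
 [ 0. -1.  0.]
 [ 0. -0. -1.]] [-0.1 -0.1  0.1] 52.7634482822064
```

View pics/w2.png

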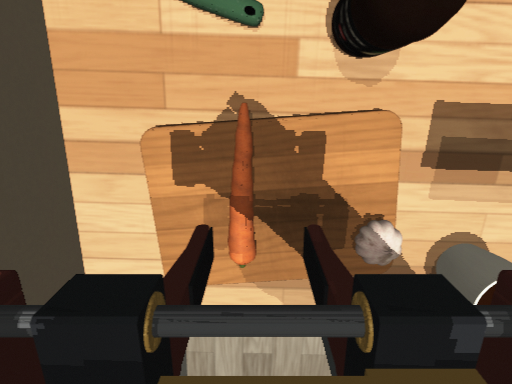

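Blue has risen and red is down. The wrist view shows the carrot from its thick end at (242,262) to its tip at (244,102), with nothing in the way of the fingers.

```bash
python3 - <<'E'
from h import *
s=arm.get_state();C=cam("wrist",s)
im=cv2.imread("pics/w2.png")[:,:,::-1].copy()
st,c,m=max(blobs(im[90:280,200:290].copy(),(0,175,60),(12,255,255),200),key=lambda b:b[0][4])
ys,xs=np.nonzero(m);ys+=90;xs+=200;print(st)
for v in range(ys.min(),ys.max()+1,12):
    u=xs[ys==v]; a,b=onz(C,u.min()-.5,v,33),onz(C,u.max()+.5,v,33); print(v,u.min(),u.max(),a[:2],b[:2],a[1]-b[1])
print(onz(C,243,ys.max(),37),onz(C,244,ys.min(),28))
E
```

```text
[  28   13   28  162 3157]
103 242 246 [578.4 348.6] [578.5 343.2] 5.328348192380872
115 239 248 [565.8 351.6] [566.2 340.8] 10.77747129921761
127 237 250 [553.  353.6] [553.5 338.4] 15.261422848331392
139 235 252 [539.9 355.7] [540.5 335.9] 19.84936796262099
151 235 252 [526.6 355.6] [527.2 335.5] 20.082245626041527
163 233 251 [512.9 357.7] [513.5 336.3] 21.4495704227254
175 232 251 [498.9 358.8] [499.6 336. ] 22.849753957227847
187 231 252 [484.5 359.9] [485.3 334.5] 25.440373724061885
199 230 252 [469.8 361. ] [470.6 334.1] 26.92415547235396
211 230 253 [454.7 361. ] [455.6 332.5] 28.444929375218123
223 229 252 [439.3 362.1] [440.2 333.3] 28.803916037652186
235 229 253 [423.5 362.1] [424.4 331.7] 30.387593984752016
247 229 255 [407.2 362. ] [408.3 328.8] 33.24352721480318
259 232 253 [390.7 358.3] [391.5 330.8] 27.442634358793157
[386.5 343.7  37. ] [578.3 346.1  28. ]
```

Carrot: x 386 to 580, axis y≈347, COM x≈459. I'll grip at x=505, about 46 mm tipward of the COM, so the thick end goes in first and the COM passes the sill while the carrot is held.

>>> carry_out(
  deltas=[
    [0,0,-0.02,-0.15,1.9,-2,0.6],
    [0,0,-0.02,-0.15,1.95,-7,0.6],
    [0,0,-0.02,-0.15,1.95,-12,0.6],
    [0,0,-0.02,-0.15,1.95,-16,0.6],
    [0,0,-0.02,-0.15,1.95,-18,0.6],
    [0,0,-0.02,-0.15,1.95,-18.4,0.6],
    [0,0,-0.02,-0.15,1.95,-18.4,0.6],
    [0,0,-0.02,-0.15,1.95,-18.4,0.4],
  ],
  squeeze=25,
)

```text
time_s: 6.25
eef_pos: [505.5, 348.5, 27.4]
orientation: [[1.0, 0.01, 0.002], [0.01, -1.0, 0.001], [0.002, -0.001, -1.0]]
force: [0.7, 0.7, 0.6]
gripper_width: 45.9
finger_force: 0.0
```

>>> carry_out(
  deltas=[
    [0,0,0,0,0,0,0],
    [0,0,0,0,0,0,0],
    [0,0,0,0,0,0,0],
    [0,0,0,0,0,0,0],
    [0,0,0,0,0,0,0],
    [0,0,0,0,0,1,0],
    [0,0,0,0,0,3,0],
    [0,0,0,0,0,6,0],
  ],
)

```text
time_s: 7.25
eef_pos: [504.1, 347.6, 86.8]
orientation: [[1.0, 0.011, -0.001], [0.011, -1.0, -0.0], [-0.001, 0.0, -1.0]]
force: [0.3, 0.9, -0.4]
gripper_width: 22.3
finger_force: 24.9
```

Held at 22.3 mm. I'll rise, turn +90° and line up above the tray.

>>> carry_out(
  deltas=[
    [0,0,0,0,0,5,0],
    [0,0,0.1,0,0,10,0],
    [0,0,0.27,0.5,0,12.4,0],
    [0,0,0.44,1,-2,12.4,0],
    [0,0,0.61,1.5,-4,12.4,0],
    [0,0,0.78,2,-6,12.4,0],
    [0,0,0.95,2.5,-8,12.4,0],
    [0,0,1.12,3,-10,12.4,0],
  ],
)

```text
time_s: 8.25
eef_pos: [534.6, 247.2, 211.2]
orientation: [[0.421, 0.907, 0.001], [0.907, -0.421, 0.0], [0.0, 0.001, -1.0]]
force: [1.2, 0.4, -0.6]
gripper_width: 22.4
finger_force: 24.9
```

>>> carry_out(
  deltas=[
    [0,0,0.17,0.3,-3,0,0],
    [0,0,0.34,0.6,-6,0,0],
    [0,0,0.42,0.75,-9,0,0],
    [0,0,0.42,0.75,-12,0,0],
    [0,0,0.42,0.75,-15,0,0],
    [0,0,0.42,0.75,-16,0,0],
    [0,0,0.42,0.75,-16,0,0],
    [0,0,0.42,0.75,-16,0,0],
  ],
)

```text
time_s: 9.25
eef_pos: [542.0, 89.3, 210.2]
orientation: [[0.019, 1.0, 0.0], [1.0, -0.019, 0.001], [0.001, 0.0, -1.0]]
force: [-0.7, 0.3, -0.6]
gripper_width: 22.7
finger_force: 24.9
```

```bash
python3 - <<'E'
from h import *
np.set_printoptions(precision=3,suppress=True)
s=arm.get_state();print(s["time_s"],s["eef_pos"],s["orientation"],s["force"],s["gripper_width"])
im=arm.capture("wrist");side=arm.capture("side");top=arm.capture("top")
a=cv2.resize(side[140:260,180:290],None,fx=4,fy=4); b=cv2.resize(top[150:260,190:335],None,fx=3,fy=3)
out=np.zeros((600,800,3),np.uint8);out[:384,:400]=im[:, 56:456];out[:330,400:800]=b[:,:400];c=cv2.resize(a,(230,250));out[340:590,420:650]=c
cv2.imwrite("pics/m3.png",out[:,:,::-1])
E
```

```text
9.25 [541.963  89.294 210.172] [[ 0.019  1.     0.   ]
 [ 1.    -0.019  0.001]
 [ 0.001  0.    -1.   ]] [-0.702  0.282 -0.608] 22.70527104244911
```

View pics/m3.png

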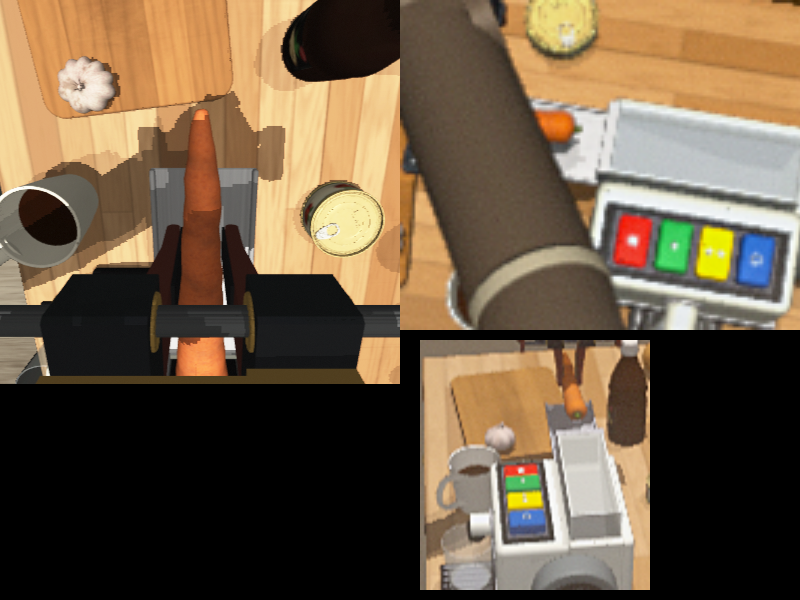

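The carrot is held level over the tray, with the tray edges at about u=208 and 312 in the wrist view. The thick end is at about (248,192) in the top view and (254,175) in the side view. I'll check the alignment numerically.

```bash
python3 - <<'E'
from h import *
s=arm.get_state()
im=arm.capture("wrist");top=arm.capture("top");side=arm.capture("side")
C=cam("wrist",s);T=cam("top");S=cam("side")
def ends(im,box):
    u0,u1,v0,v1=box
    st,c,m=max(blobs(im[v0:v1,u0:u1].copy(),(0,170,60),(15,255,255),15),key=lambda b:b[0][4]); print(st+np.array([u0,v0,0,0,0]))
    ys,xs=np.nonzero(m); return xs+u0,ys+v0
x,y=ends(top,(205,262,170,210)); i=x>=x.max()-1; pt=(x.max()+.5,y[i].mean())
x2,y2=ends(side,(235,275,150,190)); i=y2>=y2.max()-1; ps=(x2[i].mean(),y2.max()+.5)
print("thick end",pt,ps,tri(T,pt,S,ps))
# half width extents in top just before end
for d in (3,6): j=x==x.max()-d; print(onz(T,x.max()-d,y[j].min(),205),onz(T,x.max()-d,y[j].max(),205))
print("tray end L/R",onz(C,152+56,172,156),onz(C,257+56,172,156))
for u,v in((191+56,125),(216+56,125)): print("tip",onz(C,u,v,215))
# expected
o=np.array([492.3,-161.5]);ex=np.array([1,-.018]);ey=np.array([.018,1])
for n,a,b,z in(("mouthL",75.5-0,110,150),("hoodc",8,110,212),("hoodc2",82,110,212),("trayend1",9,281,156),("trayend2",81,281,156)):
    p=np.r_[o+ex*a+ey*b,z];print(n,p,proj(T,p),proj(S,p))
cv2.imwrite("pics/tc.png",cv2.resize(top[160:250,195:335],None,fx=5,fy=5,interpolation=cv2.INTER_CUBIC)[:,:,::-1])
E
```

```text
[235 187  13  10  95]
[249 150  11  27 139]
thick end (np.float64(247.5), np.float64(191.63636363636363)) (np.float64(258.0), np.float64(176.5)) (array([549.6, -21.9, 215.6]), np.float64(10.854862162263995))
[556.   -9.1 205. ] [531.3 -13.  205. ]
[554.6  -0.1 205. ] [530.  -4. 205.]
tray end L/R [505.  119.2 156. ] [581.4 117.8 156. ]
tip [536.5 157.6 215. ]
tip [549.2 157.4 215. ]
mouthL [569.8 -52.9 150. ] [258.7 189.8] [263.5 198.1]
hoodc [502.3 -51.6 212. ] [255.1 206.7] [243.1 183.9]
hoodc2 [576.3 -53.  212. ] [259.2 183.2] [265.8 182.6]
trayend1 [506.4 119.3 156. ] [201.5 200.8] [239.  169.8]
trayend2 [578.4 118.  156. ] [205.9 178.9] [259.  168.6]
```

View pics/tc.png

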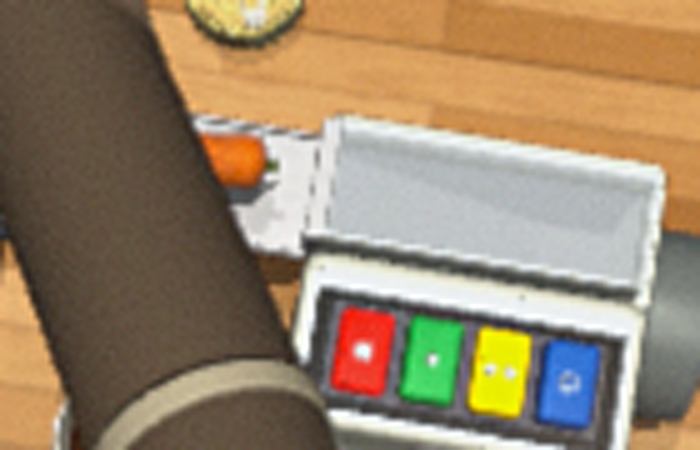

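The carrot is aligned: thick end x≈543 against a tray centre line of ≈542, and the end about 25 mm from the flap. I'll lower it and slide it in.

>>> carry_out(
  deltas=[
    [0,0,0,0,0,-2,0],
    [0,0,0,0,0,-4,0],
    [0,0,0,0,0,-5.3,0],
    [0,0,0,0,0,-5.3,0],
    [0,0,0,0,-1.5,-5.3,0],
    [0,0,0,-0.05,-3,-5.3,0],
    [0,0,0,-0.1,-4.5,-5.3,0],
    [0,0,0,-0.1,-6,-5.3,0],
  ],
)

```text
time_s: 10.55
eef_pos: [541.1, 26.2, 157.0]
orientation: [[0.021, 1.0, 0.0], [1.0, -0.021, -0.0], [-0.0, 0.0, -1.0]]
force: [0.8, 0.4, -0.9]
gripper_width: 22.1
finger_force: 24.9
```

>>> carry_out(
  deltas=[
    [0,0,0,0,-1.2,0,0],
    [0,0,0,0,-2.4,0,0],
    [0,0,0,0,-3.6,0,0],
    [0,0,0,-0.05,-4.8,0,0],
    [0,0,0,-0.1,-5.8,0,0],
    [0,0,0,-0.1,-5.9,0,0],
    [0,0,0,-0.1,-5.9,0,0],
    [0,0,0,-0.1,-5.9,0,0],
  ],
)

```text
time_s: 11.55
eef_pos: [540.1, -30.7, 156.8]
orientation: [[0.02, 1.0, 0.0], [1.0, -0.02, 0.0], [0.0, 0.0, -1.0]]
force: [-0.1, 0.0, -1.4]
gripper_width: 22.3
finger_force: 24.9
```

>>> carry_out(
  deltas=[
    [0,0,0,0,0,0,0.4],
    [0,0,0,0,0,0,0.45],
    [0,0,0,0,0,0,0.45],
    [0,0,0,0,0,0,0.45],
    [0,0,0,0,0,0,0.45],
    [0,0,0,0,0,0,0.45],
    [0,0,0,0,0,0,0.45],
    [0,0,0,0,0,0,0.45],
  ],
)

```text
time_s: 12.55
eef_pos: [540.1, -31.2, 156.8]
orientation: [[0.02, 1.0, -0.0], [1.0, -0.02, -0.0], [-0.0, -0.0, -1.0]]
force: [-0.6, -0.5, 0.5]
gripper_width: 39.7
finger_force: 0.0
```

```bash
python3 - <<'E'
from h import *
s=arm.get_state();print(s["time_s"],s["eef_pos"],s["force"],s["gripper_width"])
im=arm.capture("wrist");side=arm.capture("side")
out=np.zeros((500,800,3),np.uint8);out[:384,:400]=im[:, 56:456];out[:480,400:800]=cv2.resize(side[150:270,190:290],(400,480))
cv2.imwrite("pics/m4.png",out[:,:,::-1])
E
```

```text
12.55 [540.1 -31.2 156.8] [-0.6 -0.5  0.5] 39.669480532116864
```

View pics/m4.png

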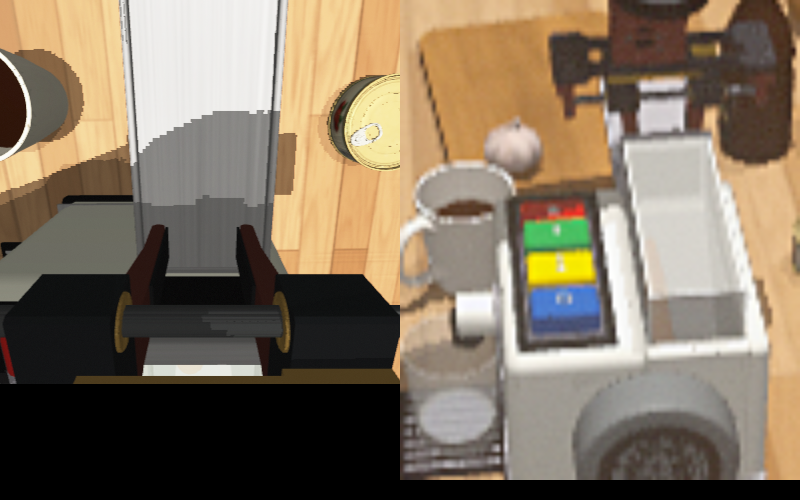

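The carrot has gone from the tray into the juicer. I'll lift, back off and look at the flap.

>>> carry_out(
  deltas=[
    [0,0,0,0,0,2,0.45],
    [0,0,0,0,0,5,0.45],
    [0,0,0,0,2,7,0.45],
    [0,0,0,0,7,7,0.2],
    [0,0,0,0,12,7,0],
    [0,0,0,0,16,7,0],
    [0,0,0,0,16,7,0],
    [0,0,0,0,16,7,0],
  ],
  squeeze=20,
)

```text
time_s: 13.65
eef_pos: [540.2, 127.9, 226.5]
orientation: [[0.02, 1.0, -0.0], [1.0, -0.02, -0.001], [-0.001, -0.0, -1.0]]
force: [-0.1, -0.5, 0.7]
gripper_width: 0.2
finger_force: 0.0
```

```bash
python3 keys.py; python3 - <<'E'
from h import *
s=arm.get_state();print(s["time_s"],s["eef_pos"],s["force"],s["gripper_width"])
im=arm.capture("wrist");side=arm.capture("side");top=arm.capture("top")
out=np.zeros((600,800,3),np.uint8);out[:384,:400]=im[:, 56:456];out[:300,400:800]=cv2.resize(side[170:245,190:290],(400,300),interpolation=2);out[300:,400:800]=cv2.resize(top[170:245,230:330],(400,300),interpolation=2)
cv2.imwrite("pics/m5.png",out[:,:,::-1])
E
```

```text
red [31 20  6  5 17] [223.4 202.5]
red [40 20  6  4 18] [232.7 201.9]
green [ 31  25  16   8 101] [228.6 208.5]
yellow [ 32  33  17   8 113] [229.5 216.5]
blue [33 42 17  7 83] [230.8 225.1]
13.7 [540.3 127.3 226.5] [0.8 0.2 0.4] 0.5228067575118491
```

View pics/m5.png

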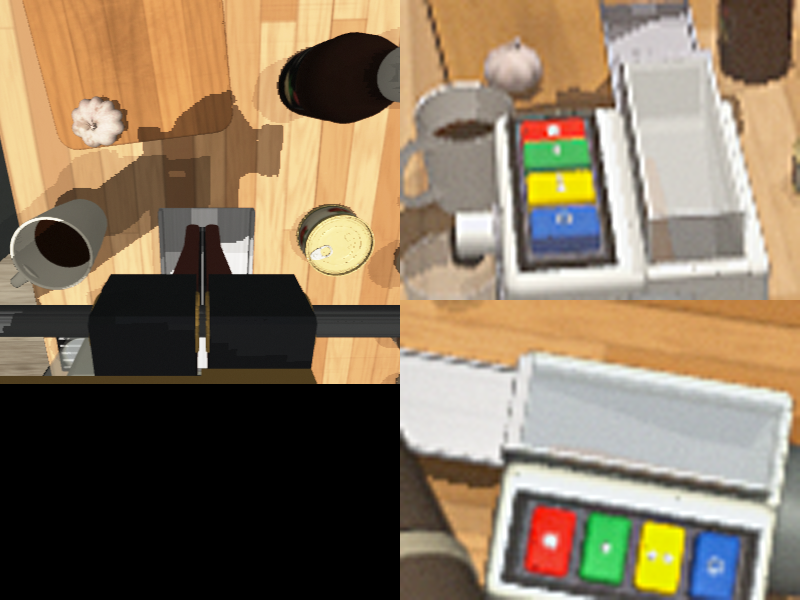

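The tray is empty and only red is down. The channel interior is hard to see from afar, with just a faint orange streak at the near wall, so I'll look down into the hood with the wrist camera on the way to the green key.

>>> carry_out(
  deltas=[
    [0,0,0,0,-1,4,0],
    [0,0,0,0,-5,7,0],
    [0,0,0,0,-10,9,0],
    [0,0,0,0,-15,9,0],
    [0,0,0,0,-20,9,0],
    [0,0,0,0,-25,9,0],
    [0,0,0,0,-30,9,0],
    [0,0,0,0,-33,9,0],
  ],
)

```text
time_s: 14.85
eef_pos: [539.1, -205.4, 316.5]
orientation: [[0.025, 1.0, -0.001], [1.0, -0.025, -0.001], [-0.001, -0.001, -1.0]]
force: [-0.3, 0.4, 0.2]
gripper_width: 0.3
finger_force: 0.0
```

```bash
python3 - <<'E'
from h import *
s=arm.get_state();print(s["time_s"],s["eef_pos"],s["force"])
im=arm.capture("wrist");top=arm.capture("top");t0=cv2.imread("pics/top0.png")[:,:,::-1]
out=np.zeros((600,800,3),np.uint8);out[:384,:512]=im;out[:140,520:800]=cv2.resize(t0[175:225,240:340],(280,140),interpolation=2);out[150:290,520:800]=cv2.resize(top[175:225,240:340],(280,140),interpolation=2)
cv2.imwrite("pics/m6.png",out[:,:,::-1])
E
```

```text
14.85 [ 539.1 -205.4  316.5] [-0.3  0.4  0.2]
```

View pics/m6.png

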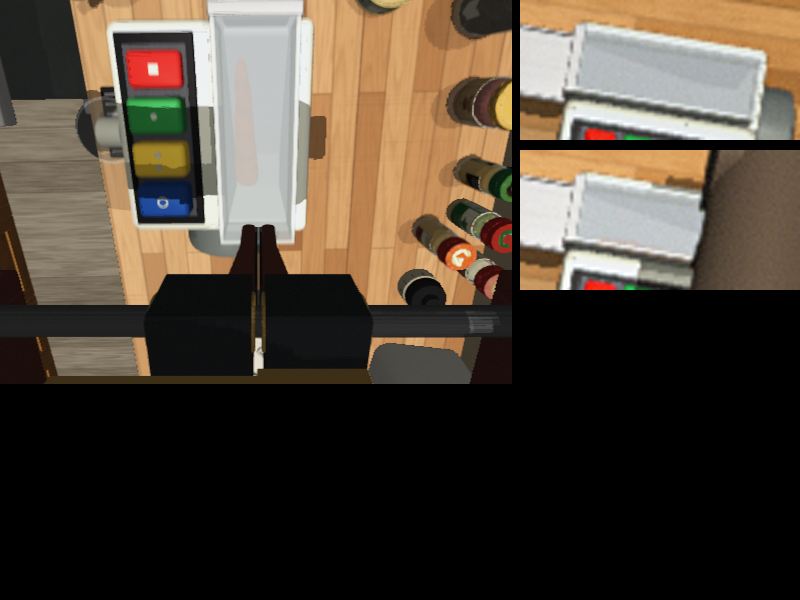

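The carrot is visible through the hood, tip at (240,58) and thick end at (248,185), on the chute. I'll intersect those rays with the chute plane to confirm.

```bash
python3 - <<'E'
from h import *
s=arm.get_state();C=cam("wrist",s)
o=np.array([492.3,-161.5,0]);R=np.array([[1,.018,0],[-.018,1,0],[0,0,1]])
t=np.tan(np.radians(38));n=np.array([0,-t,1])
for nm,u,v,r in(("tip",240,58,6),("thick",248,185,17)):
    p0=np.array([45,104,150+r/np.cos(np.radians(38))])
    a,d=ray(C,u,v);a=R.T@(a-o);d=R.T@d
    print(nm,a+d*(n@(p0-a))/(n@d))
E
```

```text
tip [ 28.6  75.  134.9]
thick [ 29.6 -97.6  14. ]
```

The centre is at about juicer (29, -11, 75) mm, well inside. Next, the green key.

>>> carry_out(
  deltas=[
    [0,0,0,-3,2,0,0],
    [0,0,0,-6.5,4.5,0,0],
    [0,0,0,-9.65,6.6,-2,0],
    [0,0,0,-9.65,6.6,-6,0],
    [0,0,0,-9.65,6.6,-9.5,0],
    [0,0,0,-9.65,6.6,-11.4,0],
    [0,0,0,-9.65,6.6,-11.4,0],
    [0,0,0,-9.65,6.6,-11.4,0],
  ],
)

```text
time_s: 15.95
eef_pos: [444.1, -135.0, 203.7]
orientation: [[0.02, 1.0, 0.001], [1.0, -0.02, -0.0], [-0.0, 0.001, -1.0]]
force: [-0.3, 0.4, -0.4]
gripper_width: 0.4
finger_force: 0.0
```

>>> carry_out(
  deltas=[
    [0,0,0,-0.1,-0.4,-0.2,0],
    [0,0,0,-0.1,-0.4,-1.0,0],
    [0,0,0,-0.1,-0.4,-1.8,0],
    [0,0,0,-0.1,-0.4,-2.4,0],
    [0,0,0,-0.1,-0.4,-3.0,0],
    [0,0,0,-0.1,-0.4,-3.3,0],
    [0,0,0,-0.1,-0.4,-3.4,0],
    [0,0,0,-0.1,-0.4,-3.4,0],
  ],
)

```text
time_s: 16.95
eef_pos: [442.7, -139.4, 170.1]
orientation: [[0.02, 1.0, -0.0], [1.0, -0.02, -0.002], [-0.002, -0.0, -1.0]]
force: [-5.8, -1.3, 20.1]
gripper_width: 0.3
finger_force: 10.0
```

At the stop. I'll lift away clear and check the keys.

>>> carry_out(
  deltas=[
    [0,0,0,0,0,1.5,0],
    [0,0,0,0,0,4,0],
    [0,0,0,0,0,8,0],
    [0,0,0,0,-3,12,0],
    [0,0,0,-2,-8,14,0],
    [0,0,0,-4,-13,14,0],
    [0,0,0,-6,-18,14,0],
    [0,0,0,-6,-18,14,0],
  ],
)

```text
time_s: 17.95
eef_pos: [380.2, -322.8, 308.1]
orientation: [[0.027, 1.0, -0.001], [1.0, -0.027, 0.001], [0.001, -0.001, -1.0]]
force: [0.6, 0.4, -0.6]
gripper_width: 0.1
finger_force: 0.0
```

```bash
python3 keys.py; python3 - <<'E'
from h import *
s=arm.get_state();print(s["time_s"],s["eef_pos"],s["force"])
S=cam("side")
for k,y in(("red",-97.6),("green",-139.1)):
    for z in(187,175): print(k,z,proj(S,(443,y,z)))
E
```

```text
red [30 17 16  6 64] [228.2 199.6]
green [31 28 16  6 65] [228.7 210.2]
yellow [ 32  33  17   8 110] [229.7 216.8]
blue [33 42 17  7 86] [230.8 225.2]
18.0 [ 381.7 -320.2  308.3] [-0.4  1.2  0.4]
red 187 [226.3 199.9]
red 175 [226.4 202.9]
green 187 [227.4 207.8]
green 175 [227.5 210.9]
```

Green is down, and red, yellow and blue are up. The arm is clear.

```bash
python3 -c "
from bench import arm
print(arm.sign_off())"
```

```text
the job is handed in; nothing more can be done
None
```

I handed the job in at about 18 s: the juicer was stopped with red, the carrot is inside on the chute and only the green key is down. The flap being shut is inferred from the carrot's position, because no picture showed it clearly.

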